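Press a mounted photo block

ROBOT

A 6-joint arm with a two-finger parallel gripper is mounted at the origin on the work surface. World frame = base frame: x ahead of the robot, y to its left, z up, the work surface at z = 0. Lengths are in m, angles in rad, forces in N, time in s.
With the tool pointing down it reaches from about 0.375 to 0.975 m from the base axis. Payload 3.8 kg.
Tool frame: the origin (TCP) lies at the very end of the fingers, on their centre line; the grasp point (between the pads) lies 19 mm behind it; z points along the fingers, y is the line along which they close (so a half turn about z gives the same grasp; the last joint's range is limited). The gripper opens to 85 mm and grips with 20 to 120 N. Pads are 22 mm wide; open, the fingers measure 114 mm over their backs; the gripper's body (76 mm by 85 mm) begins 54 mm behind the grasp point. The pads swing forward as they close: fully open they stand 13 mm farther back than shut.
Start: joints at [1.221, 0.264, 1.604, -0, 1.274, -0.037], TCP at [0.208, 0.642, 0.231] pointing down, gripper open.
Joint ranges: [-2.63, 2.63], [-0.94, 2.18], [0.31, 2.57], [-1.31, 4.45], [0, 2.66], [-2.55, 2.55]. Speed limits (rad/s): [2.57, 2.57, 3.14, 3.14, 3.14, 3.14].

INTERFACE

Orientations are given as a rotation vector (axis times angle).
In Python, from workcell import read_state, read_camera, calibration, finish_job gives the robot as it stands.
- The arm moves only by the tool step_arm, never from a script. Its argument "commands" is a list of rows, each an object of numbers: "fingers": the gripper's target within -1 to 1 (shut at 1, half-way at 0, fully open at -1); "dx", "dy", "dz": the shift along the tool's x, y, z in m; "roll": the turn about the tool's z in degrees. In form: [{"fingers": .., "dx": .., "dy": .., "dz": .., "roll": ..}, ...]. A call has 1 to 8 rows; each row is the pose to reach, as a shift and turn from the pose commanded when the call began, along the tool's axes at that moment; what a row does not reach only later rows make up. A row lasts 1/8 s, in which the tool goes at most 62.5 mm and 10.7 degrees, less where a joint would pass 70% of its speed; a pose out of reach is approached as far as the arm can. A call with a gripper value outside its range is refused whole. The fingers move at their own pace and stop on an object; "squeeze" is the grip in N (left out, the last holds). Time passes only in rows, so rows that repeat a pose let the fingers close. It gives the time, the measured TCP pose, the force, the opening and the grip force at its end, in the units of the state.
- read_state(): the state, without advancing time (a new reading comes with each control period).
- read_camera(name): name is "scene" or "top" or "wrist"; returns (picture, depth): 480x640x3 uint8, blue, green, red; 480x640 float32, m along the optical axis (not along the pixel's ray), 0 where there is no reading.
- calibration(name): a dict with "intrinsics" (3x3 intrinsics, pixels), "world_to_cam" (4x4, takes a point from world to camera coordinates). Camera axes: x right, y up, looking along -z (the intrinsics and any distortion apply to the point x, -y, -z); pixel columns grow to the right and rows downward; lengths in m; the calibration is good to about 2 mm. A picture is of the moment at which its call begins: read the wrist's pose just before it. calibration takes no time and is no camera call; for the wrist camera it gives the pose at the moment of the call.
- finish_job(): hands the job in; it is judged then, once.
The state is a dict: "time": time; "q": joint angles; "joint_vel": joint speeds; "joint_torque": joint torques, N m; "tool_pos": TCP position; "tcp_rot": TCP orientation; "wrist_force": force on the tool from outside, world axes, zero at the start; "torque": the same for the moment, N m; "width": opening from 0.0 (shut) to 1.0 (fully open); "grip_force": force on a finger pad.
Only numpy, scipy, OpenCV 4.12 (cv2) and the standard library are available. Lean on these libraries where they do the work, as an engineer would, in place of code of your own. Each camera call takes 0.05 s, during which the arm holds its last target. There are 200 camera calls.

TASK

Lay the wooden photo block flat on the bed of the green screw press, picture up, centred between the red lines and pushed home against the stop at the back. Then turn the black knob clockwise until the orange tab has popped well out of the side of the press, and stop there without overtightening. Let go, leaving the block clamped and the things around it undisturbed.

Things in the scene. Friction and masses are not known exactly. Their poses are not given: they have to be found in the camera images.
- block: Loose pale wooden block, 160 (its x) x 50 (its y) x 22 mm high, 0.08 to 0.17 kg, a grey woodland photo glued on its top. Starts picture up on the bench left or right of the press. Origin: centre of its underside; z up. Either end may go in first.
- bed: Flat steel bed of the press, fixed, top 30 mm above the bench. Origin: on its top face, exactly where the centre of the underside of a seated block belongs. x points into the mouth to the stop, y left looking in, z up. It runs from x -85 to +135 mm, 55 mm to each side; red lines along x at y -32 and +32 mm.
- stop (a point): Middle of the lower edge of the stop bar's front face, on the bed's top, 80 mm along the bed's x from its origin. The bar is 70 mm wide, 14 mm high. A seated block's far end touches it. Same axes as the bed.
- mouth (a point): Middle of the lower front edge of the green press head, 52 mm above the bed, at bed x = +5 mm (axes as the bed). The head is 70 mm wide, 63 mm high, and runs back from here. Under it, 30 mm behind this point, hangs a round rubber foot, 40 mm across, 4.5 to 12 mm above a seated block's top: unknown, new each time. So slide the block in on the bed.
- knob_grip (a point): Grip point of the knob, on the vertical screw axis, 179 mm above the bench. Its grip is an upright black bar 56 mm long (this x), 14 mm thick (this y), from 22 mm below to 12 mm above this point, on a disc 56 mm across. Clockwise from above tightens: foot 3.2 mm down per rad; the knob keeps its height, stays where left, needs 0.15 to 0.25 N m and 2 to 5 rad in all.
- tab (a joint): How far the orange tab (16 x 6 mm) stands out of a tall black slot in the head's +y side (left looking in), beside the screw, about 90 mm above the bed; m: 0 flush, 0.012 all the way. At 15 N on the block the foot's spring starts to give, 2 N per mm, tab 4 mm per mm: 8 mm at 19 N, 12 mm at 21 N, where the foot bottoms and the force shoots up. 4 mm of tab = 0.3 rad of knob.
- tape: Bystander: roll of blue tape lying flat, 90 mm across, 24 mm high. Origin: centre of its underside.
- cup: Bystander: green plastic cup, 70 mm across, 95 mm high. Origin: centre of its underside.
- glue: Bystander: white glue bottle, 50 mm across, 140 mm high. Origin: centre of its underside.
Things that resemble listed ones, but are neither listed nor needed, are in the scene too. Several things look just like the block: the one meant starts farthest from the robot's base.

How it is judged:
By the outcome, as a careful person would: the job done as asked, in the order asked, and still so for the second after the job is handed in, with the robot touching nothing.
It also fails if it takes over 72 s, if anything falls off the work surface, if the arm or the gripper's body presses on something with over 40 N, if the wrist force passes 120 N, or if a joint passes its speed limit or range.

## Working session

There is one attempt and no reset: what is moved stays moved. The work goes in short steps, Python scripts to look and compute and a tool call to move; the robot and the scene stay as the last step left them, time stands still between calls to the robot, and variables do not carry over. Pictures are saved under pics/ and viewed, at most 10 in all, crops included, and the job is handed in when it is done.

Besides the shell and the picture viewer there is one more tool, called after "Call:" by a JSON object that holds its "method" and its "body". step_arm: Moves the arm, as the interface text tells. Its arguments: {"type":"object","properties":{"commands":{"type":"array","items":{"type":"object","properties":{"fingers":{"type":"number"},"dx":{"type":"number"},"dy":{"type":"number"},"dz":{"type":"number"},"roll":{"type":"number"}}}},"squeeze":{"type":"number"}},"required":["commands"]}

```bash
mkdir -p pics
cat > h.py <<'E'
import numpy as np, cv2
from workcell import *
def cal(n):
    c=calibration(n); return np.array(c["intrinsics"]),np.array(c["world_to_cam"]),c
def ray(n,u,v,z,c=None):
    K,T,_=c or cal(n); d=np.linalg.inv(K)@[u,v,1]; d=np.array([d[0],-d[1],-d[2]])
    R,t=T[:3,:3],T[:3,3]; o=-R.T@t; w=R.T@d; return o+w*(z-o[2])/w[2]
def proj(n,P,c=None):
    K,T,_=c or cal(n); p=T[:3,:3]@np.array(P)+T[:3,3]; q=K@[p[0],-p[1],-p[2]]; return q[:2]/q[2]
def cloud(n,D,c=None):
    K,T,_=c or cal(n); v,u=np.indices(D.shape); X=(u-K[0,2])/K[0,0]*D; Y=(v-K[1,2])/K[1,1]*D
    P=np.stack([X,-Y,-D],-1); return (P-T[:3,3])@T[:3,:3]
E
python3 - <<'E'
from h import *
for n in("top","scene"):
    im,d=read_camera(n); cv2.imwrite(f"pics/{n}0.png",im); np.save(f"{n}0.npy",d); k,t,c=cal(n); print(n,c.keys(),k.round(1),t.round(3))
print(read_state())
E
```

```text
top dict_keys(['intrinsics', 'world_to_cam']) [[470.8   0.  320.4]
 [  0.  470.8 245.2]
 [  0.    0.    1. ]] [[ 0.127 -0.992  0.005 -0.065]
 [ 0.971  0.126  0.201 -0.552]
 [-0.2   -0.021  0.98  -0.947]
 [ 0.     0.     0.     1.   ]]
scene dict_keys(['intrinsics', 'world_to_cam']) [[441.    0.  315.5]
 [  0.  441.  244.6]
 [  0.    0.    1. ]] [[ 0.518  0.855 -0.016 -0.278]
 [-0.528  0.335  0.781  0.199]
 [ 0.673 -0.396  0.625 -1.222]
 [ 0.     0.     0.     1.   ]]
{'time': 0.1, 'q': array([ 1.22108374e+00,  2.64714200e-01,  1.60523270e+00,  1.34925350e-05,
        1.27365877e+00, -3.69303994e-02]), 'joint_vel': array([ 0.00086471, -0.00091229, -0.00420658,  0.00182574,  0.00190214,
        0.00058308]), 'joint_torque': array([-5.32576796e-04, -5.16703534e+01, -3.68593633e+01, -8.99311431e-05,
        6.30950250e-03, -1.20989800e-06]), 'tool_pos': array([0.20749889, 0.64164005, 0.23006453]), 'tcp_rot': array([-4.89260480e-01, -3.10285508e+00,  3.09884152e-03]), 'wrist_force': array([ 0.16058998,  0.22371228, -1.10929868]), 'torque': array([-0.00992163,  0.05235493, -0.00486823]), 'grip_force': 0.0, 'width': 1.004226213100998}
```

View pics/top0.png

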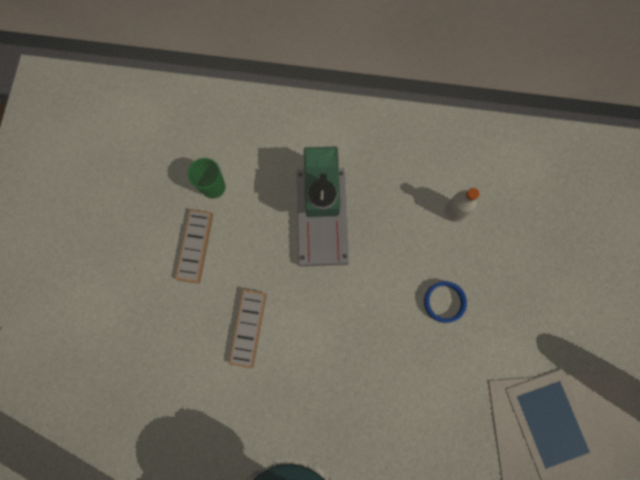

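View pics/scene0.png

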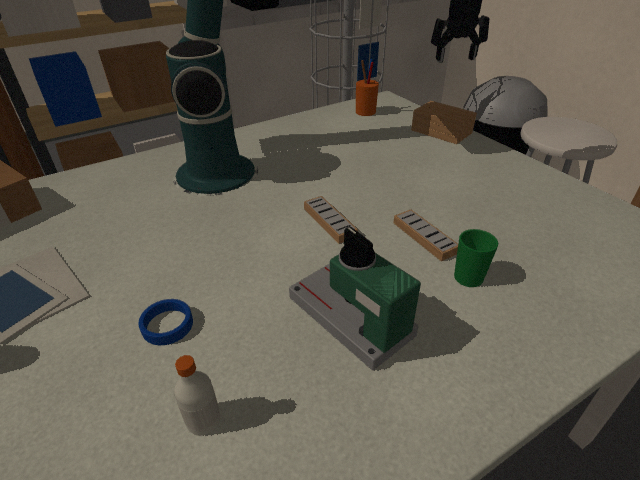

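The top view shows two similar blocks, at (195,245) and (248,327). The first is farther from the base, with the cup beside it at (207,178). The press is at (322,205) with its mouth facing the robot and the knob at (322,193). In the scene view the bed is at (350,310) and the knob at (357,250).

```bash
cat > m.py <<'E'
from h import *
im=cv2.imread("pics/top0.png"); D=np.load("top0.npy"); c=cal("top"); P=cloud("top",D,c)
hsv=cv2.cvtColor(im,cv2.COLOR_BGR2HSV)
print("bench z",np.median(P[330:400,330:400,2]))
# blocks: by height
for (u,v) in((195,245),(248,327)):
    m=((P[...,2]>.012)&(P[...,2]<.035)).astype(np.uint8)
    w=np.zeros_like(m); w[v-50:v+50,u-35:u+35]=1; m*=w
    n,l,s,_=cv2.connectedComponentsWithStats(m); k=1+s[1:,4].argmax()
    q=P[l==k]; r=cv2.minAreaRect((q[:,:2]*1000).astype(np.float32)); print("block",r,np.median(q[:,2]),"dist",np.hypot(*r[0]))
# bed plate
m=(abs(P[...,2]-.030)<.008).astype(np.uint8); w=np.zeros_like(m); w[160:275,290:355]=1; m*=w
q=P[m>0]; print("bed",cv2.minAreaRect((q[:,:2]*1000).astype(np.float32)),np.median(q[:,2]))
red=cv2.inRange(hsv,(0,70,50),(8,255,255))|cv2.inRange(hsv,(170,70,50),(180,255,255))
red[:215]=0;red[270:]=0;red[:,:300]=0;red[:,350:]=0
n,l,s,ce=cv2.connectedComponentsWithStats(red)
for k in range(1,n):
    if s[k,4]>8:
        v,u=np.where(l==k); X=np.array([ray("top",a,b,.030,c)[:2] for a,b in zip(u,v)])
        f=cv2.fitLine(X.astype(np.float32),2,0,.01,.01).ravel(); print("red",s[k],f,X.min(0),X.max(0), np.degrees(np.arctan2(f[1],f[0])))
# head top
m=(abs(P[...,2]-.145)<.008).astype(np.uint8); w=np.zeros_like(m); w[130:230,290:355]=1; q=P[(m*w)>0]
print("head",cv2.minAreaRect((q[:,:2]*1000).astype(np.float32)),len(q))
q=P[(P[...,2]>.16)&(w>0)]; print("knob",len(q),q.mean(0),q.max(0),q.min(0))
q=P[(P[...,2]>.182)&(w>0)]; r=cv2.minAreaRect((q[:,:2]*1000).astype(np.float32)); print("bar",len(q),r)
for n,(u,v),h in(("cup",(205,178),.095),("glue",(465,203),.14),("tape",(446,301),.024)):
    w=np.zeros(D.shape,bool); w[v-35:v+35,u-35:u+35]=1; q=P[w&(P[...,2]>.012)]; print(n,q[:,:2].min(0),q[:,:2].max(0),q[:,2].max())
E
python3 m.py
```

```text
bench z 0.0010516452408647551
block ((527.3753051757812, 284.61517333984375), (51.667724609375, 160.73672485351562), 88.88648223876953) 0.022830689222563132 dist 599.2749864665784
block ((364.3919372558594, 138.87014770507812), (51.07209777832031, 159.8098602294922), 88.2459945678711) 0.023037970471099557 dist 389.9569230834457
bed ((629.5719604492188, 12.4752197265625), (220.0692596435547, 110.14037322998047), 9.109457015991211) 0.03068764130752124
red [307 223   3  38  69] [0.98566    0.1687435  0.5655659  0.03471857] [0.52538155 0.02734402] [0.60757051 0.04268249] 9.714771
red [336 222   3  38  67] [ 0.9873432   0.15859833  0.5776537  -0.02817654] [ 0.53593443 -0.03493238] [ 0.6180746  -0.02059591] 9.125548
head ((675.2164306640625, 19.947002410888672), (133.3710174560547, 69.92806243896484), 9.107722282409668) 1562
knob 284 [0.62125543 0.01249185 0.23103486] [0.66684318 0.04141231 1.03930535] [ 0.35524048 -0.01433304  0.160004  ]
bar 230 ((510.555908203125, 4.503240585327148), (312.5950012207031, 13.969913482666016), 4.356069564819336)
cup [ 0.35524048 -0.01433304] [0.70578938 0.30891468] 1.0393053463619915
glue [ 0.35524048 -0.30855195] [ 0.70723874 -0.01433304] 1.0393053463619915
tape [ 0.35524048 -0.32094566] [ 0.51968482 -0.01433304] 1.0393053463619915
```

```bash
cat >> h.py <<'E'
from scipy.spatial.transform import Rotation as Ro
def plan(x,y,z,yaw,S=None):
    "tool shift/roll to world TCP (m) with tool y axis at yaw deg (mod 180)"
    S=S or read_state(); R=Ro.from_rotvec(S["tcp_rot"]).as_matrix(); d=R.T@(np.array([x,y,z])-S["tool_pos"])
    cy=np.degrees(np.arctan2(R[1,1],R[0,1])); r=-((yaw-cy+90)%180-90)
    print("shift mm",(d*1000).round(1),"roll",round(r,1),"| yaw now",round(cy,1),"q6",np.degrees(S["q"][5]).round(1),"pos",(S["tool_pos"]*1000).round(1),"F",S["wrist_force"].round(1),"w",round(S["width"],3),"g",round(S["grip_force"],1),"t",S["time"])
BO=np.array([.6049,.0085]); BA=9.1
def bed(x,y=0):
    a=np.radians(BA); return BO+np.array([x*np.cos(a)-y*np.sin(a),x*np.sin(a)+y*np.cos(a)])
E
cat > m2.py <<'E'
from h import *
D=np.load("top0.npy"); P=cloud("top",D); ok=D>0
for n,(u,v) in(("cup",(205,178)),("glue",(465,203)),("tape",(446,301))):
    w=np.zeros(D.shape,bool); w[v-30:v+30,u-25:u+25]=1; q=P[ok&w&(P[...,2]>.015)]; print(n,q.min(0).round(3),q.max(0).round(3))
w=np.zeros(D.shape,bool); w[130:230,290:355]=1
for h in(.152,.17,.18,.185):
    q=P[ok&w&(P[...,2]>h)]; print("knob",h,len(q),q[:,2].max(),cv2.minAreaRect((q[:,:2]*1000).astype(np.float32)))
print(bed(.035)*1000)
D=np.load("scene0.npy"); P=cloud("scene",D); q=P[(D>0)&(np.hypot(P[...,0]-.64,P[...,1]-.014)<.045)&(P[...,2]>.172)]
print("scene bar",len(q),q.mean(0),cv2.minAreaRect((q[:,:2]*1000).astype(np.float32)))
# block in scene
q=P[(D>0)&(abs(P[...,0]-.527)<.1)&(abs(P[...,1]-.285)<.04)&(abs(P[...,2]-.022)<.004)]; print("scene block",cv2.minAreaRect((q[:,:2]*1000).astype(np.float32)))
plan(.477,.285,.15,88.9)
E
python3 m2.py
```

```text
cup [0.636 0.235 0.015] [0.706 0.304 0.099]
glue [ 0.657 -0.309  0.015] [ 0.707 -0.259  0.146]
tape [ 0.43  -0.321  0.015] [ 0.52  -0.232  0.03 ]
knob 0.152 655 0.19726575554972478 ((638.667724609375, 14.328836441040039), (54.92125701904297, 54.93216323852539), 7.803542137145996)
knob 0.17 229 0.19726575554972478 ((638.9893798828125, 14.222339630126953), (55.02519607543945, 13.996235847473145), 4.197312355041504)
knob 0.18 216 0.19726575554972478 ((638.9862060546875, 14.2666015625), (55.02519607543945, 13.907474517822266), 4.197312355041504)
knob 0.185 213 0.19726575554972478 ((639.1004638671875, 14.274986267089844), (54.795982360839844, 13.907474517822266), 4.197312355041504)
[639.45948324  14.03553235]
scene bar 457 [0.64677631 0.01249498 0.1851654 ] ((642.808837890625, 14.626335144042969), (57.59362030029297, 15.090012550354004), 4.5239386558532715)
scene block ((528.0032958984375, 286.17547607421875), (54.05623245239258, 163.30349731445312), 89.61376953125)
shift mm [-366.2 -256.2   80.5] roll -16.8 | yaw now 72.1 q6 -2.1 pos [207.5 641.6 230.1] F [ 0.2  0.2 -1.1] w 1.004 g 0.0 t 0.1
```

Call:
{"method": "step_arm", "body": {"commands": [{"fingers": -1,"dx": -0.046,"dy": -0.032,"dz": 0.01,"roll": -2},{"fingers": -1,"dx": -0.092,"dy": -0.064,"dz": 0.02,"roll": -4},{"fingers": -1,"dx": -0.138,"dy": -0.096,"dz": 0.03,"roll": -6},{"fingers": -1,"dx": -0.184,"dy": -0.128,"dz": 0.04,"roll": -8},{"fingers": -1,"dx": -0.23,"dy": -0.16,"dz": 0.05,"roll": -10},{"fingers": -1,"dx": -0.276,"dy": -0.192,"dz": 0.06,"roll": -12},{"fingers": -1,"dx": -0.322,"dy": -0.224,"dz": 0.07,"roll": -14},{"fingers": -1,"dx": -0.366,"dy": -0.256,"dz": 0.08,"roll": -16.8}], "squeeze": 60}}

```text
time: 1.1
tool_pos: [0.4778, 0.2843, 0.1507]
tcp_rot: [-0.029, -3.141, 0.0]
wrist_force: [0.2, 0.7, 0.1]
width: 0.998
grip_force: 0.0
```

Call:
{"method": "step_arm", "body": {"commands": [{"fingers": -1}]}}

```text
invalid input
```

Run:
```python
from h import *
plan(.4725,.2857,.003,88.9)
c=cal("wrist"); im,D=read_camera("wrist"); cv2.imwrite("pics/w1.png",im)
P=cloud("wrist",D,c); q=P[(D>0)&(abs(P[...,0]-.527)<.12)&(abs(P[...,1]-.285)<.05)&(abs(P[...,2]-.022)<.006)]; print(len(q),q.min(0),q.max(0),cv2.minAreaRect((q[:,:2]*1000).astype(np.float32)))
```

```text
shift mm [  5.3   1.3 147.7] roll 0.1 | yaw now 89.0 q6 -60.8 pos [477.8 284.3 150.7] F [0.2 0.7 0.1] w 0.998 g 0.0 t 1.1
15232 [0.44696716 0.25325462 0.01600602] [0.64699752 0.31176772 0.02799849] ((547.458251953125, 284.7962341308594), (54.33572769165039, 201.56072998046875), 87.4979248046875)
```

View pics/w1.png

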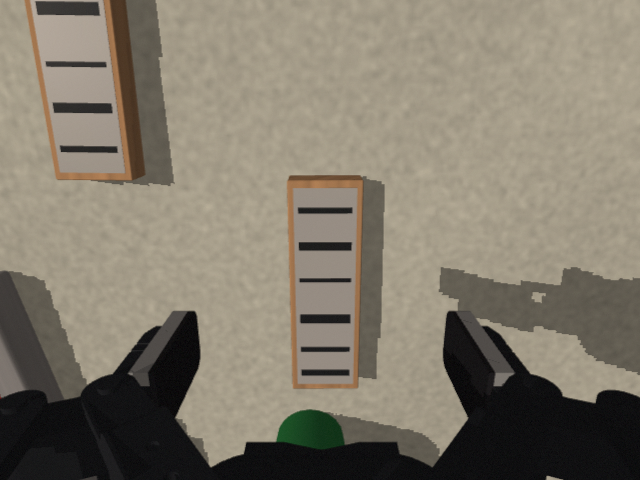

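The wrist view shows the block at the image centre, (325,280), between the open fingers and parallel to them. The cup is below it at (310,430), clear of the fingers. I'm going down.

Call:
{"method": "step_arm", "body": {"commands": [{"fingers": -1,"dx": 0.005,"dy": 0.0005,"dz": 0.05,"roll": 0},{"fingers": -1,"dx": 0.005,"dy": 0.0005,"dz": 0.1,"roll": 0},{"fingers": -1,"dx": 0.005,"dy": 0.0005,"dz": 0.135,"roll": 0},{"fingers": -1,"dx": 0.005,"dy": 0.0005,"dz": 0.147,"roll": 0},{"fingers": 1,"dx": 0.005,"dy": 0.0005,"dz": 0.147,"roll": 0},{"fingers": 1,"dx": 0.005,"dy": 0.0005,"dz": 0.147,"roll": 0},{"fingers": 1,"dx": 0.005,"dy": 0.0005,"dz": 0.147,"roll": 0},{"fingers": 1,"dx": 0.005,"dy": 0.0005,"dz": 0.147,"roll": 0}], "squeeze": 60}}

```text
time: 2.15
tool_pos: [0.474, 0.2877, 0.0065]
tcp_rot: [0.031, 3.138, 0.003]
wrist_force: [-0.8, 0.4, 7.3]
width: 0.571
grip_force: 64.5
```

Call:
{"method": "step_arm", "body": {"commands": [{"fingers": 1,"dx": 0,"dy": 0,"dz": 0,"roll": 0},{"fingers": 1,"dx": 0,"dy": 0,"dz": 0,"roll": 0},{"fingers": 1,"dx": 0,"dy": 0,"dz": -0.01,"roll": 0},{"fingers": 1,"dx": 0,"dy": 0,"dz": -0.03,"roll": 0},{"fingers": 1,"dx": 0,"dy": 0,"dz": -0.06,"roll": 0},{"fingers": 1,"dx": 0,"dy": 0,"dz": -0.08,"roll": 0},{"fingers": 1,"dx": 0,"dy": 0,"dz": -0.08,"roll": 0}]}}

```text
time: 3.02
tool_pos: [0.4735, 0.2874, 0.0865]
tcp_rot: [0.031, 3.138, 0.003]
wrist_force: [-0.1, -0.4, -1.1]
width: 0.568
grip_force: 63.7
```

Run:
```python
from h import *
x,y=bed(-.145); print(x,y); plan(x,y,.083,99.1)
c=cal("wrist"); im,D=read_camera("wrist"); cv2.imwrite("pics/w2.png",im)
P=cloud("wrist",D,c); np.save("w2.npy",P)
m=(D>0)&(abs(P[...,0]-.53)<.13)&(abs(P[...,1]-.285)<.024)&(P[...,2]>.07)
q=P[m]; print(len(q)); A=np.c_[q[:,:2],np.ones(len(q))]; print(np.linalg.lstsq(A,q[:,2],rcond=None)[0],q.min(0),q.max(0))
```

```text
0.4617249980211179 -0.01443291975190011
shift mm [   5.9 -302.     2.8] roll -10.2 | yaw now 88.9 q6 -60.2 pos [473.5 287.4  86.5] F [-0.1 -0.4 -1.1] w 0.568 g 63.7 t 3.025
41808
[-0.6442518  -0.06402289  0.44304502] [0.44645487 0.26100103 0.0788555 ] [0.52027475 0.30899895 0.17462982]
```

View pics/w2.png

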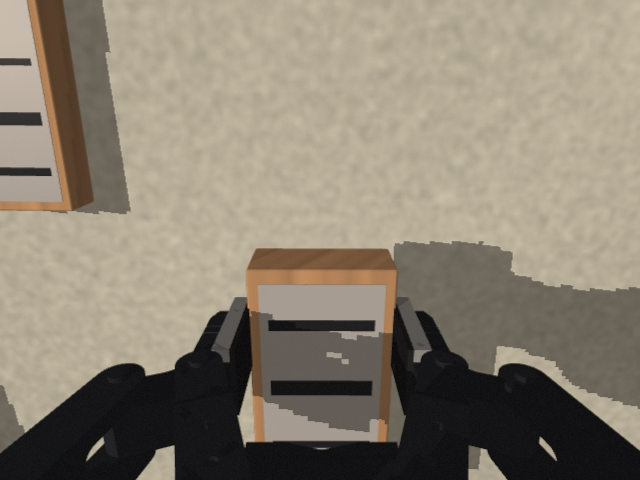

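The block is held near its rear end, whose edge is at row 250-283, and looks level between the pads. I'll check its tilt and centring numerically from this view.

Run:
```python
from h import *
P=np.load("w2.npy"); q=P[272:430,275:370].reshape(-1,3); q=q[abs(q[:,2]-np.median(q[:,2]))<.006]
A=np.c_[q[:,:2],np.ones(len(q))]; print(len(q),np.linalg.lstsq(A,q[:,2],rcond=None)[0],q[:,2].mean(),q.min(0),q.max(0))
im=cv2.imread("pics/w2.png"); 
r=P[275:290,240:405]; z=r[...,2]; ok=abs(z-np.median(z))<.006; print(r[ok][:,1].min(),r[ok][:,1].max(), r[ok][:,0].min())
```

```text
14940 [-0.00071892 -0.00179532  0.10202961] 0.10117016260731547 [0.44769765 0.26923982 0.09888749] [0.51236508 0.30401457 0.10333307]
0.2624832698163747 0.3126833314578335 0.4483160864969386
```

Call:
{"method": "step_arm", "body": {"commands": [{"fingers": 1,"dx": 0,"dy": -0.05,"dz": 0,"roll": -2},{"fingers": 1,"dx": 0,"dy": -0.1,"dz": 0,"roll": -4},{"fingers": 1,"dx": 0.01,"dy": -0.15,"dz": 0,"roll": -6},{"fingers": 1,"dx": 0.02,"dy": -0.2,"dz": 0,"roll": -8},{"fingers": 1,"dx": 0.02,"dy": -0.25,"dz": 0,"roll": -10},{"fingers": 1,"dx": 0.02,"dy": -0.302,"dz": 0,"roll": -10.2},{"fingers": 1,"dx": 0.02,"dy": -0.302,"dz": 0,"roll": -10.2}]}}

```text
time: 3.95
tool_pos: [0.4448, -0.0177, 0.083]
tcp_rot: [0.24, -3.13, 0.0]
wrist_force: [-0.3, 0.4, -1.6]
width: 0.567
grip_force: 63.7
```

Run:
```python
from h import *
c=cal("top"); im,D=read_camera("top"); cv2.imwrite("pics/t2.png",im[150:350,220:420].repeat(3,0).repeat(3,1)); np.save("t2.npy",D)
x,y=bed(-.145); print(x,y); plan(x,y,.083,99.1)
P=cloud("top",D,c); m=(D>0)&(abs(P[...,0]-.5)<.12)&(abs(P[...,1])<.07)&(P[...,2]>.085)&(P[...,2]<.125)
q=P[m]; print(len(q),q.min(0),q.max(0))
```

```text
0.4617249980211179 -0.01443291975190011
shift mm [-16.8  -0.9   0. ] roll -0.3 | yaw now 98.8 q6 -104.1 pos [445.  -16.1  83.1] F [-0.1  0.3 -0.2] w 0.564 g 63.7 t 4.0
368 [ 0.41558298 -0.04604006  0.08668889] [0.61983078 0.04331779 0.12487743]
```

View pics/t2.png

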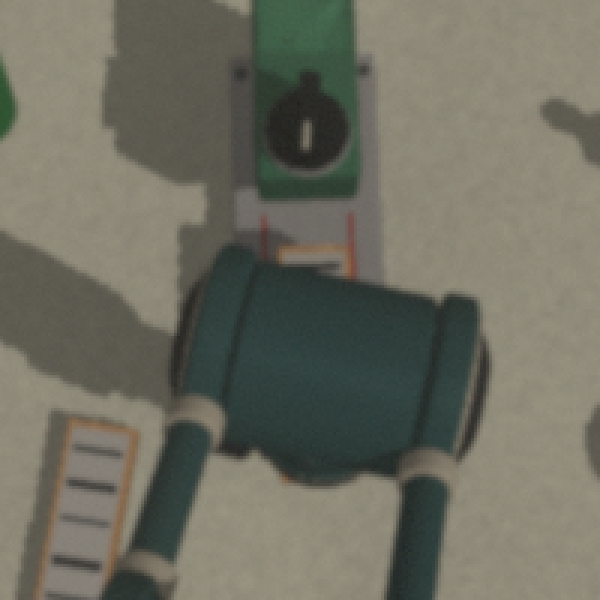

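The top view shows the held block's front end at crop (315,265), short of the press and about in line between the red lines at 262 and 352. Lowering and aligning.

Call:
{"method": "step_arm", "body": {"commands": [{"fingers": 1,"dx": 0,"dy": -0.001,"dz": 0.02,"roll": -0.3},{"fingers": 1,"dx": 0,"dy": -0.001,"dz": 0.036,"roll": -0.3},{"fingers": 1,"dx": 0,"dy": -0.001,"dz": 0.042,"roll": -0.3},{"fingers": 1,"dx": 0,"dy": -0.001,"dz": 0.042,"roll": -0.3},{"fingers": 1,"dx": 0,"dy": -0.001,"dz": 0.042,"roll": -0.3}]}}

```text
time: 4.62
tool_pos: [0.4469, -0.0156, 0.0427]
tcp_rot: [-0.258, 3.13, -0.0]
wrist_force: [0.1, 0.3, -1.4]
width: 0.565
grip_force: 63.7
```

Run:
```python
from h import *
x,y=bed(-.0545-.08); plan(x,y,.0365,99.1)
c=cal("wrist"); im,D=read_camera("wrist"); cv2.imwrite("pics/w3.png",im)
P=cloud("wrist",D,c); q=P[272:430,275:370].reshape(-1,3); q=q[abs(q[:,2]-np.median(q[:,2]))<.006]; A=np.c_[q[:,:2],np.ones(len(q))]; print(np.linalg.lstsq(A,q[:,2],rcond=None)[0],q[:,2].mean())
```

```text
shift mm [-25.3  -1.3   6.2] roll 0.3 | yaw now 99.4 q6 -104.6 pos [446.9 -15.6  42.7] F [ 0.1  0.3 -1.4] w 0.565 g 63.7 t 4.625
[-0.00314438 -0.00374456  0.05873182] 0.05736700906696923
```

Call:
{"method": "step_arm", "body": {"commands": [{"fingers": 1,"dx": -0.01,"dy": -0.0013,"dz": 0.002,"roll": 0.3},{"fingers": 1,"dx": -0.02,"dy": -0.0013,"dz": 0.004,"roll": 0.3},{"fingers": 1,"dx": -0.025,"dy": -0.0013,"dz": 0.0055,"roll": 0.3},{"fingers": 1,"dx": -0.025,"dy": -0.0013,"dz": 0.0055,"roll": 0.3}]}}

```text
time: 5.18
tool_pos: [0.472, -0.0131, 0.0368]
tcp_rot: [-0.249, 3.131, -0.0]
wrist_force: [-0.1, -0.4, 0.2]
width: 0.568
grip_force: 63.7
```

Run:
```python
from h import *
x,y=bed(-.0545-.015); plan(x,y,.0365,99.1)
```

```text
shift mm [-65.1   0.3   0.3] roll -0.0 | yaw now 99.1 q6 -103.7 pos [472.  -13.1  36.8] F [-0.1 -0.4  0.2] w 0.568 g 63.7 t 5.175
```

Call:
{"method": "step_arm", "body": {"commands": [{"fingers": 1,"dx": -0.012,"dy": 0,"dz": 0.0005,"roll": 0},{"fingers": 1,"dx": -0.024,"dy": 0,"dz": 0.0005,"roll": 0},{"fingers": 1,"dx": -0.036,"dy": 0,"dz": 0.0005,"roll": 0},{"fingers": 1,"dx": -0.048,"dy": 0,"dz": 0.0005,"roll": 0},{"fingers": 1,"dx": -0.06,"dy": 0,"dz": 0.0005,"roll": 0},{"fingers": 1,"dx": -0.06,"dy": 0,"dz": 0.0005,"roll": 0}]}}

```text
time: 5.92
tool_pos: [0.5326, -0.0035, 0.0365]
tcp_rot: [-0.249, 3.129, -0.0]
wrist_force: [2.2, -0.6, 1.4]
width: 0.567
grip_force: 64.0
```

Run:
```python
from h import *
x,y=bed(-.0545); plan(x,y,.0365,99.1)
c=cal("wrist"); im,D=read_camera("wrist"); cv2.imwrite("pics/w4.png",im)
```

```text
shift mm [-18.8   0.4   0.1] roll -0.0 | yaw now 99.1 q6 -102.1 pos [532.6  -3.5  36.5] F [ 2.2 -0.6  1.4] w 0.567 g 64.0 t 5.925
```

View pics/w4.png

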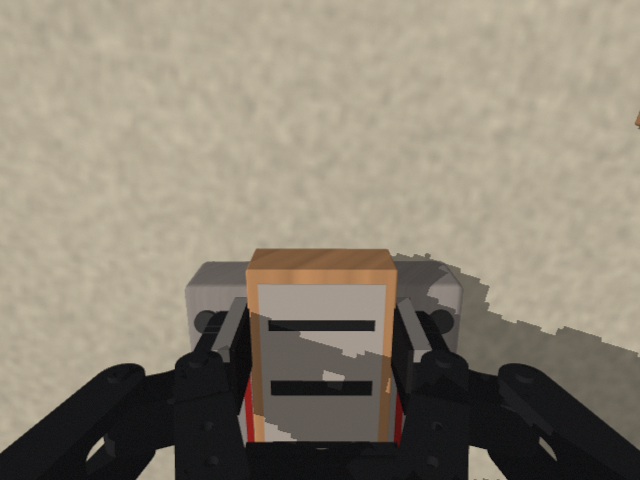

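The block lies on the bed inside the red lines and is symmetric in the view: bed edges at columns 187 and 461, block at 248-397. I'm pushing it to the stop.

Call:
{"method": "step_arm", "body": {"commands": [{"fingers": 1,"dx": -0.008,"dy": 0.0003,"dz": 0,"roll": 0},{"fingers": 1,"dx": -0.014,"dy": 0.0003,"dz": 0,"roll": 0},{"fingers": 1,"dx": -0.017,"dy": 0.0003,"dz": 0,"roll": 0},{"fingers": 1,"dx": -0.017,"dy": 0.0003,"dz": 0,"roll": 0}]}}

```text
time: 6.48
tool_pos: [0.547, -0.0007, 0.0365]
tcp_rot: [0.249, -3.131, -0.0]
wrist_force: [-1.8, 0.5, 5.3]
width: 0.568
grip_force: 64.5
```

Call:
{"method": "step_arm", "body": {"commands": [{"fingers": 1,"dx": -0.001,"dy": 0,"dz": 0,"roll": 0},{"fingers": 1,"dx": -0.002,"dy": 0,"dz": 0,"roll": 0},{"fingers": 1,"dx": -0.002,"dy": 0,"dz": 0,"roll": 0}]}}

```text
time: 6.85
tool_pos: [0.5485, -0.0004, 0.0365]
tcp_rot: [0.248, -3.131, -0.0]
wrist_force: [-3.0, -0.5, 5.9]
width: 0.566
grip_force: 64.5
```

Call:
{"method": "step_arm", "body": {"commands": [{"fingers": 1,"dx": -0.001,"dy": 0,"dz": -0.0005,"roll": 0},{"fingers": 1,"dx": -0.002,"dy": 0,"dz": -0.0005,"roll": 0},{"fingers": 1,"dx": -0.002,"dy": 0,"dz": -0.0005,"roll": 0}]}}

```text
time: 7.22
tool_pos: [0.5511, -0.0, 0.0365]
tcp_rot: [0.249, -3.131, -0.0]
wrist_force: [-0.8, -0.3, 1.5]
width: 0.569
grip_force: 63.9
```

Call:
{"method": "step_arm", "body": {"commands": [{"fingers": 1,"dx": -0.001,"dy": 0,"dz": 0,"roll": 0},{"fingers": 1,"dx": -0.0015,"dy": 0,"dz": 0,"roll": 0},{"fingers": 1,"dx": -0.0015,"dy": 0,"dz": 0,"roll": 0}]}}

```text
time: 7.6
tool_pos: [0.5528, 0.0002, 0.0366]
tcp_rot: [-0.249, 3.132, 0.0]
wrist_force: [0.1, 0.4, 0.3]
width: 0.566
grip_force: 63.8
```

Call:
{"method": "step_arm", "body": {"commands": [{"fingers": 1,"dx": -0.001,"dy": 0,"dz": 0,"roll": 0},{"fingers": 1,"dx": -0.0015,"dy": 0,"dz": 0,"roll": 0},{"fingers": 1,"dx": -0.0015,"dy": 0,"dz": 0,"roll": 0}]}}

```text
time: 7.98
tool_pos: [0.5528, 0.0003, 0.0365]
tcp_rot: [0.249, -3.129, 0.0]
wrist_force: [-6.2, -1.8, 1.9]
width: 0.569
grip_force: 64.3
```

Call:
{"method": "step_arm", "body": {"commands": [{"fingers": 1,"dx": -0.001,"dy": 0,"dz": 0,"roll": 0},{"fingers": 1,"dx": -0.0015,"dy": 0,"dz": 0,"roll": 0},{"fingers": 1,"dx": -0.0015,"dy": 0,"dz": 0,"roll": 0}]}}

```text
time: 8.35
tool_pos: [0.5528, 0.0002, 0.0365]
tcp_rot: [0.248, -3.126, 0.0]
wrist_force: [-9.3, -2.6, 7.1]
width: 0.566
grip_force: 64.8
```

Call:
{"method": "step_arm", "body": {"commands": [{"fingers": 1,"dx": 0.0018,"dy": 0,"dz": -0.0003,"roll": 0},{"fingers": -1,"dx": 0.0018,"dy": 0,"dz": -0.0003,"roll": 0},{"fingers": -1,"dx": 0.0018,"dy": 0,"dz": -0.0003,"roll": 0},{"fingers": -1,"dx": 0.0018,"dy": 0,"dz": -0.0003,"roll": 0},{"fingers": -1,"dx": 0.0018,"dy": 0,"dz": -0.0003,"roll": 0},{"fingers": -1,"dx": 0.02,"dy": 0,"dz": -0.05,"roll": 0},{"fingers": -1,"dx": 0.05,"dy": 0,"dz": -0.1,"roll": 0},{"fingers": -1,"dx": 0.06,"dy": 0,"dz": -0.15,"roll": 0}]}}

```text
time: 9.35
tool_pos: [0.4947, -0.0088, 0.1877]
tcp_rot: [0.248, -3.13, -0.0]
wrist_force: [1.4, -0.6, 0.5]
width: 1.002
grip_force: 0.0
```

Call:
{"method": "step_arm", "body": {"commands": [{"fingers": -1,"dx": 0,"dy": 0,"dz": 0,"roll": 0},{"fingers": -1,"dx": 0,"dy": 0,"dz": 0,"roll": 0}]}}

```text
time: 9.6
tool_pos: [0.4965, -0.0088, 0.1868]
tcp_rot: [-0.248, 3.131, -0.0]
wrist_force: [-0.2, -0.7, -0.2]
width: 1.0
grip_force: 0.0
```

Run:
```python
from h import *
x,y=bed(.035); plan(x,y,.25,94.2)
c=cal("wrist"); im,D=read_camera("wrist"); cv2.imwrite("pics/w5.png",im)
P=cloud("wrist",D,c); np.save("w5.npy",P)
# bed-frame coords of block top & bed plate
a=np.radians(BA); B=(P[...,:2]-BO)@np.array([[np.cos(a),-np.sin(a)],[np.sin(a),np.cos(a)]])
reg=(D>0)&(abs(B[...,0])<.15)&(abs(B[...,1])<.08)
t=reg&(abs(P[...,2]-.053)<.006)&(B[...,0]<0); q=B[t]
for lo,hi in((-.075,-.06),(-.055,-.04),(-.035,-.02)):
    s=q[(q[:,0]>lo)&(q[:,0]<hi)]; p=np.percentile(s[:,1],[.5,99.5])*1000 if len(s) else None; print(lo,len(s),p)
print("rear x",np.percentile(q[:,0],.5)*1000, "topz",np.median(P[t][:,2]))
b=reg&(abs(P[...,2]-.031)<.005); s=B[b&(B[...,0]>-.07)&(B[...,0]<-.03)]; print("bed y",s[:,1].min()*1e3,s[:,1].max()*1e3,"rear",np.percentile(B[b][:,0],.5)*1e3)
```

```text
shift mm [-144.8   -0.   -63.1] roll 4.9 | yaw now 99.1 q6 -103.0 pos [496.5  -8.8 186.8] F [-0.2 -0.7 -0.2] w 1.0 g 0.0 t 9.6
-0.075 1371 [-24.73699338  24.61991762]
-0.055 1254 [-24.51747117  24.43093208]
-0.035 1190 [-25.0292765   24.62990906]
rear x -79.06087885217053 topz 0.051073422175382396
bed y -54.47507659043952 55.214350815617095 rear -83.51560942953903
```

View pics/w5.png

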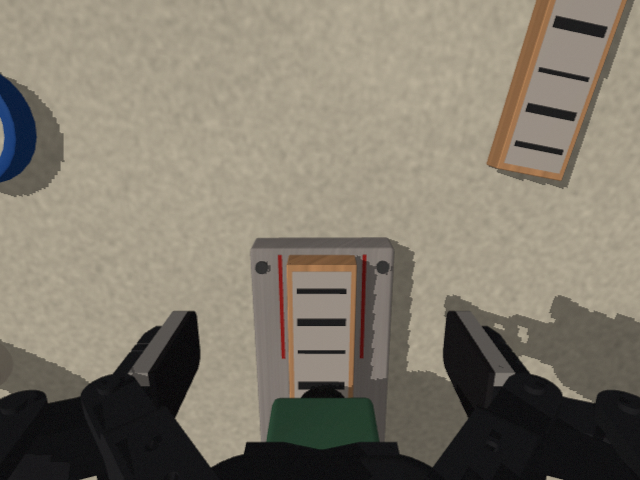

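The block is seated: centred to within 0.5 mm, rear edge at bed x -79 to -80, inside the red lines at columns 282 and 363. Next is the knob.

Call:
{"method": "step_arm", "body": {"commands": [{"fingers": -1,"dx": 0,"dy": 0,"dz": -0.05,"roll": 0},{"fingers": -1,"dx": -0.03,"dy": 0,"dz": -0.063,"roll": 2},{"fingers": -1,"dx": -0.08,"dy": 0,"dz": -0.063,"roll": 4.9},{"fingers": -1,"dx": -0.13,"dy": 0,"dz": -0.063,"roll": 4.9},{"fingers": -1,"dx": -0.145,"dy": 0,"dz": -0.063,"roll": 4.9},{"fingers": -1,"dx": -0.145,"dy": 0,"dz": -0.063,"roll": 4.9},{"fingers": -1,"dx": -0.145,"dy": 0,"dz": -0.063,"roll": 4.9}]}}

```text
time: 10.52
tool_pos: [0.6382, 0.0139, 0.2487]
tcp_rot: [0.114, -3.137, -0.0]
wrist_force: [0.3, -1.5, -0.3]
width: 0.998
grip_force: 0.0
```

Run:
```python
from h import *
x,y=.6392,.0142; plan(x,y,.164,94.2)
```

```text
shift mm [-1.3  0.2 84.7] roll -0.0 | yaw now 94.2 q6 -95.2 pos [638.2  13.9 248.7] F [ 0.3 -1.5 -0.3] w 0.998 g 0.0 t 10.525
```

Call:
{"method": "step_arm", "body": {"commands": [{"fingers": -1,"dx": -0.001,"dy": 0,"dz": 0.04,"roll": 0},{"fingers": -1,"dx": -0.001,"dy": 0,"dz": 0.07,"roll": 0},{"fingers": -1,"dx": -0.001,"dy": 0,"dz": 0.084,"roll": 0},{"fingers": -1,"dx": -0.001,"dy": 0,"dz": 0.084,"roll": 0},{"fingers": 1,"dx": -0.001,"dy": 0,"dz": 0.084,"roll": 0},{"fingers": 1,"dx": -0.001,"dy": 0,"dz": 0.084,"roll": 0},{"fingers": 1,"dx": -0.001,"dy": 0,"dz": 0.084,"roll": 0},{"fingers": 1,"dx": -0.001,"dy": 0,"dz": 0.084,"roll": 0}], "squeeze": 50}}

```text
time: 11.52
tool_pos: [0.6409, 0.015, 0.1665]
tcp_rot: [-0.114, 3.139, 0.003]
wrist_force: [-2.9, 5.0, 11.2]
width: 0.154
grip_force: 53.1
```

Call:
{"method": "step_arm", "body": {"commands": [{"fingers": 1,"dx": 0,"dy": 0,"dz": 0,"roll": 0},{"fingers": 1,"dx": 0,"dy": 0,"dz": 0,"roll": 0},{"fingers": 1,"dx": 0,"dy": 0,"dz": 0,"roll": 0}]}}

```text
time: 11.9
tool_pos: [0.6409, 0.015, 0.1666]
tcp_rot: [-0.115, 3.139, 0.002]
wrist_force: [-0.9, 4.2, 5.5]
width: 0.155
grip_force: 51.3
```

Run:
```python
from h import *
plan(.6392,.0142,.164,94.2); print(read_state()["torque"])
```

```text
shift mm [ 1.8 -0.7  2.6] roll -0.0 | yaw now 94.2 q6 -95.1 pos [640.9  15.  166.6] F [-0.9  4.2  5.5] w 0.155 g 51.3 t 11.9
[ 0.76460755  0.26864873 -0.10018081]
```

Call:
{"method": "step_arm", "body": {"commands": [{"fingers": 1,"dx": 0.001,"dy": 0.0007,"dz": -0.001,"roll": 10},{"fingers": 1,"dx": 0.001,"dy": 0.0007,"dz": -0.001,"roll": 20},{"fingers": 1,"dx": 0.001,"dy": 0.0007,"dz": -0.001,"roll": 30},{"fingers": 1,"dx": 0.001,"dy": 0.0007,"dz": -0.001,"roll": 40},{"fingers": 1,"dx": 0.001,"dy": 0.0007,"dz": -0.001,"roll": 50},{"fingers": 1,"dx": 0.001,"dy": 0.0007,"dz": -0.001,"roll": 60},{"fingers": 1,"dx": 0.001,"dy": 0.0007,"dz": -0.001,"roll": 70},{"fingers": 1,"dx": 0.001,"dy": 0.0007,"dz": -0.001,"roll": 80}]}}

```text
time: 12.9
tool_pos: [0.6413, 0.0159, 0.1666]
tcp_rot: [1.935, 2.472, 0.006]
wrist_force: [5.5, 6.1, -2.0]
width: 0.154
grip_force: 50.3
```

Call:
{"method": "step_arm", "body": {"commands": [{"fingers": 1,"dx": 0,"dy": 0,"dz": 0,"roll": 0}]}}

```text
time: 13.02
tool_pos: [0.6413, 0.0159, 0.1666]
tcp_rot: [1.931, 2.476, 0.006]
wrist_force: [5.2, 5.9, -1.4]
width: 0.153
grip_force: 50.3
```

Run:
```python
from h import *
plan(.6392,.0142,.164,14.2); print(read_state()["torque"])
im,D=read_camera("wrist"); im2,_=read_camera("top"); c=np.hstack([cv2.resize(im,(400,300)),cv2.resize(im2[110:290,200:440],(400,300))]); cv2.imwrite("pics/k1.png",c)
# orange pixels
for n,i in(("w",im),("t",im2)):
    h=cv2.cvtColor(i,cv2.COLOR_BGR2HSV); m=cv2.inRange(h,(5,140,90),(18,255,255)); N,l,s,ce=cv2.connectedComponentsWithStats(m); print(n,[(*s[k],) for k in range(1,N) if s[k,4]>5])
```

```text
shift mm [-1.1 -2.5  2.6] roll -0.1 | yaw now 14.1 q6 -15.0 pos [641.3  15.9 166.6] F [ 5.2  5.9 -1.4] w 0.153 g 50.3 t 13.025
[ 0.94761429 -0.63084075 -0.11762242]
w []
t [(np.int32(467), np.int32(189), np.int32(12), np.int32(11), np.int32(101))]
```

View pics/k1.png

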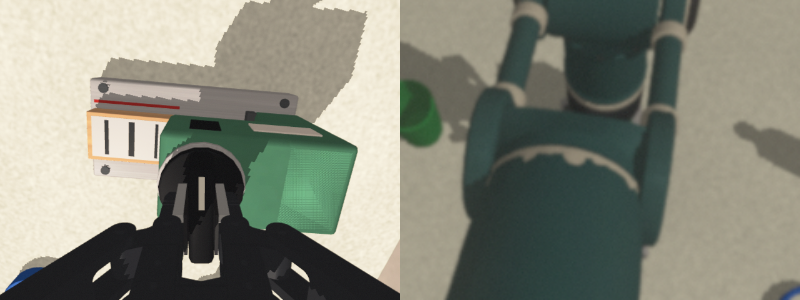

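The wrist camera (left half) now sees the head's +y side, with the slot dark at (205,125) and no orange tab out yet. I'll turn further in small steps and look each time.

Call:
{"method": "step_arm", "body": {"commands": [{"fingers": 1,"dx": 0.001,"dy": 0.0015,"dz": 0,"roll": 10},{"fingers": 1,"dx": 0.001,"dy": 0.0015,"dz": 0,"roll": 20},{"fingers": 1,"dx": 0.001,"dy": 0.0015,"dz": 0,"roll": 30},{"fingers": 1,"dx": 0.001,"dy": 0.0015,"dz": 0,"roll": 30}]}}

```text
time: 13.62
tool_pos: [0.6418, 0.016, 0.1666]
tcp_rot: [2.503, 1.896, 0.002]
wrist_force: [4.5, 1.8, -1.3]
width: 0.153
grip_force: 50.4
```

```bash
cat > tab.py <<'E'
from h import *
import sys
plan(.6392,.0142,.164,0); print(read_state()["torque"])
c=cal("wrist"); im,D=read_camera("wrist"); cv2.imwrite("pics/%s.png"%sys.argv[1],im)
h=cv2.cvtColor(im,cv2.COLOR_BGR2HSV); m=cv2.inRange(h,(3,120,60),(20,255,255)); P=cloud("wrist",D,c)
a=np.radians(BA); B=(P[...,:2]-BO)@np.array([[np.cos(a),-np.sin(a)],[np.sin(a),np.cos(a)]])
m[(P[...,2]<.09)|(P[...,2]>.15)]=0
print("orange px",(m>0).sum()); q=B[m>0]
if len(q): print("tab y mm",np.percentile(q[:,1],[2,50,98])*1e3,"x",np.median(q[:,0])*1e3,"z",np.median(P[m>0][:,2]))
for y in(.035,.0435,.047): p=bed(.035,y); print("slot px",y,proj("wrist",[*p,.12],c).round(0))
s=(abs(B[...,0]-.06)<.03)&(P[...,2]>.1)&(P[...,2]<.135)&(D>0)&(B[...,1]>.02); print("head side y",np.median(B[s][:,1])*1e3 if s.any() else None)
E
python3 tab.py k2
```

```text
shift mm [-2.4 -2.   2.6] roll -15.7 | yaw now -15.7 q6 14.9 pos [641.8  16.  166.6] F [ 4.5  1.8 -1.3] w 0.153 g 50.4 t 13.625
[ 0.35658417 -0.5975682  -0.21043353]
orange px 0
slot px 0.035 [287. 210.]
slot px 0.0435 [279. 193.]
slot px 0.047 [275. 187.]
head side y 35.87094520930015
```

Call:
{"method": "step_arm", "body": {"commands": [{"fingers": 1,"dx": 0,"dy": 0.001,"dz": 0,"roll": 10},{"fingers": 1,"dx": 0,"dy": 0.001,"dz": 0,"roll": 20},{"fingers": 1,"dx": 0,"dy": 0.001,"dz": 0,"roll": 30},{"fingers": 1,"dx": 0,"dy": 0.001,"dz": 0,"roll": 30}]}}

```text
time: 14.18
tool_pos: [0.6422, 0.0158, 0.1666]
tcp_rot: [2.908, 1.187, 0.001]
wrist_force: [3.4, 2.2, -1.1]
width: 0.153
grip_force: 50.4
```

```bash
python3 tab.py k3
```

```text
shift mm [-3.2 -1.   2.6] roll -45.6 | yaw now -45.6 q6 44.8 pos [642.2  15.8 166.6] F [ 3.4  2.2 -1.1] w 0.153 g 50.4 t 14.175
[ 0.38505634 -0.55523956 -0.12358299]
orange px 134
tab y mm [35.99217252 36.85001902 37.51676297] x 37.133032093473254 z 0.11724939816146283
slot px 0.035 [260. 235.]
slot px 0.0435 [244. 225.]
slot px 0.047 [238. 220.]
head side y 36.00731121218954
```

View pics/k3.png

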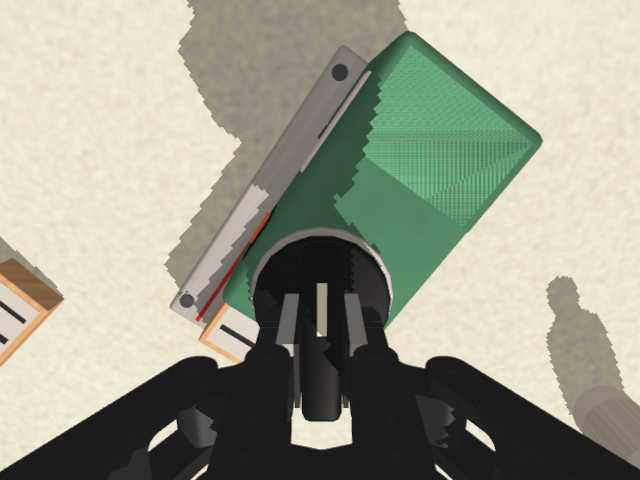

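An orange sliver of tab shows at (262,222), about 1.5 mm out. I'll turn 20° more, then measure.

Call:
{"method": "step_arm", "body": {"commands": [{"fingers": 1,"dx": 0,"dy": 0.0005,"dz": 0,"roll": 7},{"fingers": 1,"dx": 0,"dy": 0.0005,"dz": 0,"roll": 14},{"fingers": 1,"dx": 0,"dy": 0.0005,"dz": 0,"roll": 20},{"fingers": 1,"dx": 0,"dy": 0.0005,"dz": 0,"roll": 20}]}}

```text
time: 14.72
tool_pos: [0.6423, 0.0156, 0.1666]
tcp_rot: [-3.07, -0.664, -0.001]
wrist_force: [4.3, 2.7, -2.1]
width: 0.154
grip_force: 50.3
```

```bash
python3 tab.py k4
```

```text
shift mm [-3.4 -0.   2.6] roll -65.6 | yaw now -65.6 q6 64.7 pos [642.3  15.6 166.6] F [ 4.3  2.7 -2.1] w 0.154 g 50.3 t 14.725
[ 0.5046821  -0.67275039 -0.07868075]
orange px 318
tab y mm [37.52429691 39.70780067 41.76893936] x 37.48878169528157 z 0.11617262309301672
slot px 0.035 [251. 257.]
slot px 0.0435 [233. 252.]
slot px 0.047 [226. 251.]
head side y 39.74194074529967
```

Call:
{"method": "step_arm", "body": {"commands": [{"fingers": 1,"dx": 0,"dy": 0,"dz": 0,"roll": 5},{"fingers": 1,"dx": 0,"dy": 0,"dz": 0,"roll": 10},{"fingers": 1,"dx": 0,"dy": 0,"dz": 0,"roll": 14},{"fingers": 1,"dx": 0,"dy": 0,"dz": 0,"roll": 14}]}}

```text
time: 15.28
tool_pos: [0.6424, 0.0154, 0.1666]
tcp_rot: [3.129, 0.284, 0.001]
wrist_force: [5.0, 2.7, -2.3]
width: 0.152
grip_force: 50.2
```

```bash
python3 tab.py k5
```

```text
shift mm [-3.4  0.6  2.6] roll -79.6 | yaw now -79.6 q6 78.8 pos [642.4  15.4 166.6] F [ 5.   2.7 -2.3] w 0.152 g 50.2 t 15.275
[ 0.38184649 -0.7198423  -0.08794074]
orange px 333
tab y mm [40.17910123 42.60138671 44.90739925] x 37.506840297356476 z 0.11539421872333892
slot px 0.035 [250. 273.]
slot px 0.0435 [232. 273.]
slot px 0.047 [225. 273.]
head side y 42.5464159716132
```

The tab is about 9.3 mm out. Releasing the knob, lifting straight up and backing away.

Call:
{"method": "step_arm", "body": {"commands": [{"fingers": -1,"dx": 0,"dy": 0,"dz": 0,"roll": 0},{"fingers": -1,"dx": 0,"dy": 0,"dz": 0,"roll": 0},{"fingers": -1,"dx": 0,"dy": 0,"dz": 0,"roll": 0},{"fingers": -1,"dx": 0,"dy": 0,"dz": 0,"roll": 0},{"fingers": -1,"dx": 0,"dy": 0,"dz": -0.03,"roll": 0},{"fingers": -1,"dx": 0,"dy": 0,"dz": -0.07,"roll": 0},{"fingers": -1,"dx": 0,"dy": 0,"dz": -0.1,"roll": 0}]}}

```text
time: 16.2
tool_pos: [0.6424, 0.0154, 0.2687]
tcp_rot: [3.129, 0.279, 0.002]
wrist_force: [0.4, -0.3, -0.4]
width: 0.996
grip_force: 0.0
```

Run:
```python
from h import *
plan(.46,-.02,.28,-79.6)
```

```text
shift mm [-185.8    2.6  -11.5] roll -0.2 | yaw now -79.8 q6 79.0 pos [642.4  15.4 268.7] F [ 0.4 -0.3 -0.4] w 0.996 g 0.0 t 16.2
```

Call:
{"method": "step_arm", "body": {"commands": [{"fingers": -1,"dx": -0.05,"dy": 0,"dz": -0.01,"roll": 0},{"fingers": -1,"dx": -0.1,"dy": 0,"dz": -0.01,"roll": 0},{"fingers": -1,"dx": -0.15,"dy": 0,"dz": -0.01,"roll": 0},{"fingers": -1,"dx": -0.2,"dy": 0,"dz": -0.01,"roll": 0},{"fingers": -1,"dx": -0.23,"dy": 0,"dz": -0.01,"roll": 0},{"fingers": -1,"dx": -0.23,"dy": 0,"dz": -0.01,"roll": 0}]}}

```text
time: 16.95
tool_pos: [0.4143, -0.0254, 0.2771]
tcp_rot: [3.129, 0.278, 0.002]
wrist_force: [0.4, -0.5, 0.5]
width: 1.0
grip_force: 0.0
```

```bash
python3 tab.py k6
python3 - <<'E'
from h import *
im,D=read_camera("top"); P=cloud("top",D); a=np.radians(BA); B=(P[...,:2]-BO)@np.array([[np.cos(a),-np.sin(a)],[np.sin(a),np.cos(a)]])
h=cv2.cvtColor(im,cv2.COLOR_BGR2HSV); m=(cv2.inRange(h,(3,100,50),(22,255,255))>0)&(D>0)&(abs(B[...,0]-.035)<.03)&(abs(B[...,1])<.06)&(P[...,2]>.08)
q=B[m]; print("top tab",len(q),q[:,1].max()*1e3 if len(q) else None)
for n,(u,v) in(("cup",(205,178)),("glue",(465,203)),("tape",(446,301))):
    w=np.zeros(D.shape,bool); w[v-30:v+30,u-25:u+25]=1; r=P[(D>0)&w&(P[...,2]>.015)]; print(n,r.min(0).round(3),r.max(0).round(3))
t=(D>0)&(abs(P[...,2]-.052)<.006)&(B[...,0]<0)&(B[...,0]>-.1)&(abs(B[...,1])<.05); r=B[t]; print("block",r.min(0)*1e3,r.max(0)*1e3) if len(r) else print("hidden")
s,_=read_camera("wrist"); cv2.imwrite("pics/end.png",np.hstack([cv2.resize(s,(400,300)),cv2.resize(im[110:290,200:440],(400,300))]))
E
```

```text
shift mm [228.3   0.6 113.3] roll -79.9 | yaw now -79.9 q6 72.9 pos [414.3 -25.4 277.1] F [ 0.4 -0.5  0.5] w 1.0 g 0.0 t 16.95
[-0.01071018  0.01847613  0.01516643]
orange px 0
slot px 0.035 [ 260. -179.]
slot px 0.0435 [ 245. -180.]
slot px 0.047 [ 239. -180.]
head side y None
top tab 30 43.00693279654955
cup [0.636 0.235 0.015] [0.707 0.304 0.1  ]
glue [ 0.657 -0.307  0.015] [ 0.707 -0.259  0.144]
tape [ 0.43  -0.321  0.015] [ 0.519 -0.232  0.03 ]
block [ -9.00635832 -25.32543958] [-0.05368304  9.31043764]
```

View pics/end.png

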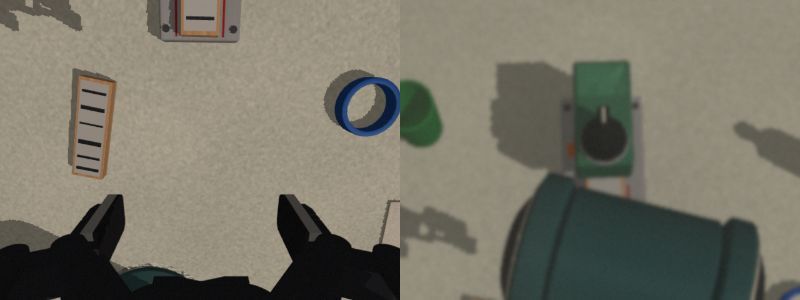

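The final views show the tab out at (572,150), the block under the head between the red lines at (200,15), and the tape, cup and glue bottle unmoved.

```bash
python3 -c "from workcell import *; print(finish_job())"
```

```text
the job is handed in; nothing more can be done
None
```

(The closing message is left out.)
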